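# Torque down the paper press

### The arm

A 7-joint arm with a two-finger parallel gripper is mounted at the origin on the work surface. World frame = base frame: x ahead of the robot, y to its left, z up, the work surface at z = 0. Lengths are in mm, angles in rad, forces in N, time in s.
With the tool pointing down it reaches from about 425 to 925 mm from the base axis. Payload 6.8 kg.
Tool frame: the origin (TCP) lies on the centre line of the jaws, within the pads' length; the fingertips stand 14 mm ahead of it and the grasp point (between the pads) lies 5 mm behind it (ctrl.finger_overhang is the distance from the TCP to the fingertips, in mm); x points along the fingers, y is the direction in which the jaws open and shut, and the axes are right-handed (so a half turn about x gives the same grasp; the last joint's range is limited). The gripper opens to 88 mm and grips with 3 to 60 N. Pads are 20 mm wide; open, the fingers measure 115 mm over their backs; the gripper's body (75 mm by 178 mm) begins 61 mm behind the grasp point.
Start: joints at [-0.108, 0.477, 0.022, 1.555, -0.011, 1.109, -0.083], TCP at [675.016, 0.007, 236.664] pointing down, gripper open.
Joint ranges: [-2.96, 2.96], [-0.34, 2.1], [-1.41, 1.46], [0.24, 2.44], [-1.37, 4.51], [0.17, 1.92], [-2.96, 2.96]. Speed limits (rad/s): [2.39, 2.39, 3.14, 3.14, 3.14, 3.14, 3.14].

### API

Orientations are given as a unit quaternion [w, x, y, z].
In Python, from workcell import ctrl gives the robot as it stands.
- The arm moves only by the tool send_rows, never from a script. Its argument "series" is a list that holds one entry, the list of rows, each a list of 5 numbers: the finger opening in cm, from 0 to 8.78, then the shift along the tool's x, y, z in cm, then the turn about the tool's x in rad. A call has exactly 8 rows; each row is the pose to reach, as a shift and turn from the pose measured when the call began, along the tool's axes at that moment; what a row does not reach only later rows make up. A row lasts 1/8 s, in which the tool goes at most 62.5 mm and 10.7 degrees, less where a joint would pass 70% of its speed; a pose out of reach is approached as far as the arm can. A call with a gripper value outside its range is refused whole. The fingers move at their own pace and stop on an object; "grip_force" is the grip in N (left out, the last holds). Time passes only in rows, so rows that repeat a pose let the fingers close, or fill a call up. It gives the time, the measured TCP pose, the force and the opening at its end, in the units of the state.
- ctrl.get_obs(): the state, without advancing time (a new reading comes with each control period).
- ctrl.camera(name): name is "scene" or "side" or "wrist"; returns a dict with "img" (480x640x3 uint8, blue, green, red), "fovy" (degrees; the focal length in pixels is half the picture's height over the tangent of half this angle, whatever the lens; pixels are square), "cx", "cy" (the principal point, pixels), "R" (3x3) and "t" (3): a world point X has camera coordinates R X + t; the wrist camera has in their place "hand_eye" (4x4, takes a point from camera to tool coordinates, whose origin is the TCP and whose axes are the tool frame's). Camera axes: x right, y down, z forward; pixel columns grow to the right and rows downward; lengths in mm; the calibration is good to about 2 mm. A picture is of the moment at which its call begins: read the wrist's pose just before it. There is no depth.
- ctrl.close_job(): hands the job in, once; it reports no verdict.
The state is a dict: "time_s": time; "joint_pos": joint angles; "qd": joint speeds; "tau": joint torques, N m; "position": TCP position; "ee_rot": TCP orientation; "contact_force": force on the tool from outside, world axes, zero at the start; "ft_torque": the same for the moment, N m; "width": finger opening in mm.
Only numpy, scipy, OpenCV 4.12 (cv2) and the standard library are available. Lean on these libraries where they do the work, as an engineer would, in place of code of your own. Each camera call takes 0.05 s, during which the arm holds its last target.

### The job

Give the paper press its final squeeze: swing the torque wrench on top of it clockwise (seen from above) until you feel its breakaway joint give at the set torque, and stop there without forcing the handle on to the end of its kink. Then swing the handle back over the green pad and let go, leaving the wrench straight again and the things around the press where they are.

Things in the scene. Friction and masses are not known exactly. Their poses are not given: they have to be found in the camera images.
- press: Blue bench press for flattening paper, fixed to the table: base 200 (x) x 240 (y) x 28 mm, a paper stack between wooden boards, two steel columns and a blue crosshead 60 x 240 mm whose top is 166 mm up. Origin: centre of its underside. Its own z axis is up.
- spindle (a point): Point on the vertical axis of the press screw, 205 mm above the table, about which the wrench turns; steel ratchet head 50 mm across, top 18 mm higher. Clockwise from above: first free slack (0.2 to 0.45 rad, under 1 N at the grip), then it turns the screw (0.15 to 0.45 rad, 1 to 2 N) until tight. Anticlockwise it swings back freely to the pad, not loosening the screw; stays where left.
- kink (a point): Centre of the wrench's vertical breakaway pivot, on the handle's centreline 40 mm out from the screw axis, 130 mm from grip. The screw gets tight at a handle direction that differs every time and cannot be seen: 0.35 to 0.9 rad clockwise of the handle's start. Only the force at the handle, or the joint giving, tells.
- grip (a point): Middle of the wrench's black handle grip, on its centreline, 205 mm above the table, 170 mm from the screw axis with the wrench straight. The grip is a level bar 28 mm thick, from 128 to 212 mm out from the screw axis. Site x axis: outward along the handle. It swings level; beside it is free air and below it 50 mm of free air, so it can be pinched or pushed from above.
- wrench (a joint): Angle (rad) of the breakaway joint, 0 = straight; grows when the handle is pushed clockwise (from above) past the set torque, hard end at 0.32. At the tight screw the resistance at mid-grip climbs sharply to about 10 N, the joint gives, then the force falls as it kinks (about 7 N at 0.15). It has given above 0.08; above 0.25 is forcing it. Let off, it springs back to 0.
- park (a point): Centre of the top of the round green pad, 54 mm across, on a bracket of the press, its top 140 mm above the table, 170 mm from the screw axis, fixed to the press. It lies anticlockwise of where the screw gets tight. The middle of the grip is to be brought above it.
- paperweight: Dark wooden paperweight 180 x 40 x 28 mm with a brass knob, loose on the table. Origin: centre of its underside. Leave alone.
- inkstone: Dark inkstone 130 x 90 x 26 mm, loose. Origin: centre of its underside. Leave alone.
- ink_bottle: Black ink bottle, 60 mm across, 110 mm tall, red cap, loose. Origin: centre of its underside. Leave alone.
- brush_jar: Blue ceramic jar 80 mm across and 100 mm tall with brushes standing to 186 mm, loose. Origin: centre of its underside. Leave alone.

How it is judged (in metres and radians):
On the way, in this order (a step that is already met when the one before it is completed fails the run):
1. the wrench's breakaway joint has given (kinked by more than 0.08 rad) (value of joint wrench above 0.08 rad), for 0.1 s.
2. the wrench is straight again and the middle of its grip is above the green pad (within 30 mm) (value of joint wrench below 0.03 rad and horizontal distance between grip and park below 0.03 m), for 0.2 s.
At the end, for the whole second after the job is handed in: The wrench has given once at its set torque, is straight again (breakaway joint under 0.03 rad) and at rest, with the middle of its grip within 30 mm sideways of the centre of the green pad (all of step 2 and velocity of joint wrench below 0.1 rad/s); the robot touches nothing.
It fails at once if the wrench is forced on after giving (kinked by more than 0.25 rad) (value of joint wrench above 0.25 rad).
It fails at once if a thing beside the press is moved by more than 20 mm (distance of any of paperweight, inkstone, ink_bottle, brush_jar from where it was at the start of the episode above 0.02 m).
It also fails if it takes over 53 s, if anything falls off the work surface, if the arm or the gripper's body presses on something with over 40 N, if the wrist force passes 120 N, or if a joint passes its speed limit or range.

## Working session

There is one attempt and no reset: what is moved stays moved. The work goes in short steps, Python scripts to look and compute and a tool call to move; the robot and the scene stay as the last step left them, time stands still between calls to the robot, and variables do not carry over. Pictures are saved under pics/ and viewed, and the job is handed in when it is done.

Besides the shell and the picture viewer there is one more tool, called after "Emit:" as name(argument=value, ...) on one line, values as JSON. send_rows: Moves the arm, as the interface text tells. Its arguments: {"type":"object","properties":{"series":{"type":"array"},"grip_force":{"type":"number"}},"required":["series"]}

```bash
mkdir -p pics; ls; cat > h.py <<'E'
from workcell import ctrl
import numpy as np, cv2
from scipy.spatial.transform import Rotation as Ro
def cam(n,fn=None):
    o=ctrl.get_obs(); c=ctrl.camera(n)
    if fn: cv2.imwrite('pics/'+fn,c['img'])
    f=c['img'].shape[0]/2/np.tan(np.radians(c['fovy'])/2)
    if 'hand_eye' in c:
        H=np.array(c['hand_eye']); q=o['ee_rot']; Rw=Ro.from_quat([q[1],q[2],q[3],q[0]]).as_matrix()
        Rc=Rw@H[:3,:3]; tc=Rw@H[:3,3]+np.array(o['position'])
    else:
        R=np.array(c['R']);t=np.array(c['t']);Rc=R.T;tc=-R.T@t
    return dict(img=c['img'],f=f,cx=c['cx'],cy=c['cy'],Rc=Rc,tc=tc)
def at_z(c,u,v,z):
    d=c['Rc']@np.array([(u-c['cx'])/c['f'],(v-c['cy'])/c['f'],1]); return c['tc']+d*(z-c['tc'][2])/d[2]
def proj(c,X):
    p=c['Rc'].T@(np.array(X,float)-c['tc']); return p[:2]/p[2]*c['f']+[c['cx'],c['cy']]
E
python3 - <<'E'
from h import *
import pickle
o=ctrl.get_obs(); print({k:np.round(v,3) for k,v in o.items()})
D={}
for n in ['scene','side','wrist']:
    D[n]=cam(n,n+'0.png'); print(n,D[n]['f'],D[n]['tc'].round(0),D[n]['img'].shape)
pickle.dump(D,open('c0.pkl','wb'))
E
```

```text
pics
{'time_s': np.float64(0.0), 'joint_pos': array([-0.108,  0.478,  0.022,  1.556, -0.012,  1.109, -0.083]), 'qd': array([ 0.001,  0.   ,  0.   , -0.001, -0.001, -0.001,  0.   ]), 'tau': array([-1.0000e-03, -5.8285e+01,  1.5340e+00, -2.7261e+01, -5.4000e-02,
        1.7000e-02,  0.0000e+00]), 'position': array([6.74440e+02, 9.00000e-03, 2.35691e+02]), 'ee_rot': array([-0.5, -0.5, -0.5,  0.5]), 'contact_force': array([-0.77 , -0.745, -0.471]), 'ft_torque': array([-0.016, -0.011, -0.012]), 'width': np.float64(87.723)}
scene 518.2655052658749 [1515.  353.  947.] (480, 640, 3)
side 619.4173968802512 [ 494.  910. 1246.] (480, 640, 3)
wrist 397.825286796706 [674.  81. 383.] (480, 640, 3)
```

View pics/scene0.png

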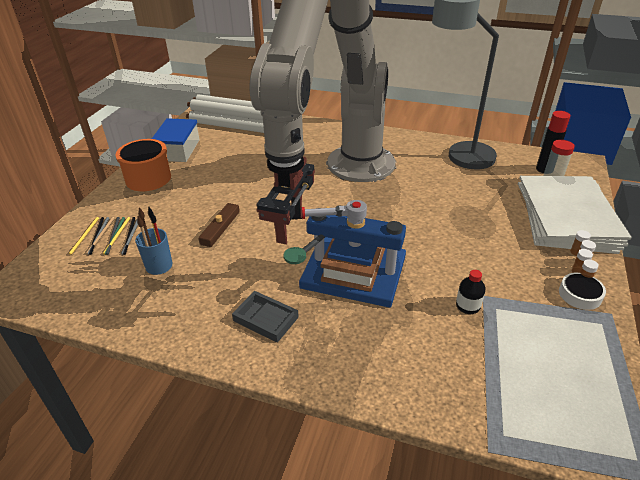

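View pics/side0.png

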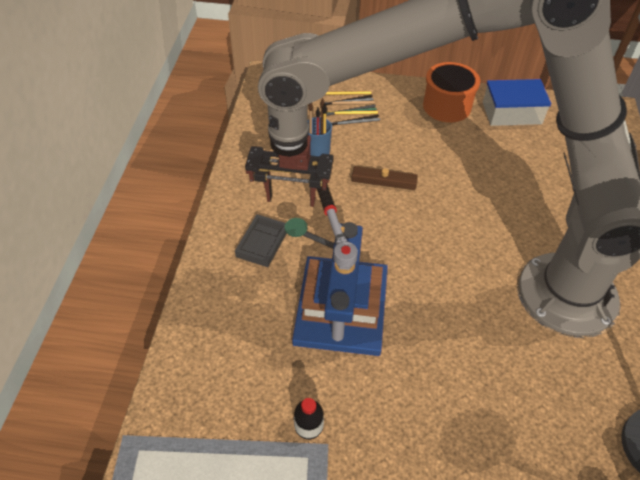

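View pics/wrist0.png

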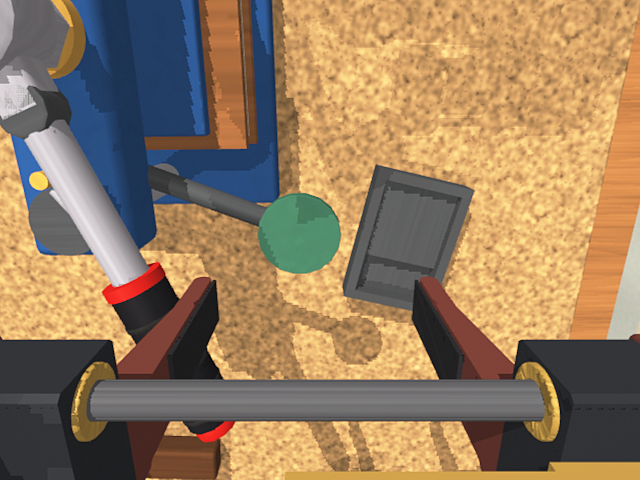

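The wrist picture shows the pad at (299,233), the handle running from the head at upper left to a red end band at (215,432), and one open finger close to the handle. In the scene picture the head's red cap is near (356,205), and in the side picture near (346,250). Next I'll measure these.

```bash
python3 - <<'E'
from h import *
import pickle
D=pickle.load(open('c0.pkl','rb'))
g=D['wrist']; print(g['Rc'].round(2))
hsv=cv2.cvtColor(g['img'],cv2.COLOR_BGR2HSV)
m=cv2.inRange(hsv,(60,80,60),(90,255,255)); n,l,s,c=cv2.connectedComponentsWithStats(m); i=1+np.argmax(s[1:,4]); print('pad wrist',s[i],c[i],at_z(g,*c[i],140))
for nme in ['scene','side']:
    h2=cv2.cvtColor(D[nme]['img'],cv2.COLOR_BGR2HSV)
    m=cv2.inRange(h2,(60,80,50),(90,255,255)); n,l,s,c=cv2.connectedComponentsWithStats(m); i=1+np.argmax(s[1:,4]); print('pad',nme,s[i],c[i],at_z(D[nme],*c[i],139))
    m=cv2.inRange(h2,(0,150,80),(6,255,255))|cv2.inRange(h2,(174,150,80),(180,255,255)); n,l,s,c=cv2.connectedComponentsWithStats(m)
    for k in range(1,n):
        if s[k,4]>8: print(nme,'red',s[k],c[k],at_z(D[nme],*c[k],225),at_z(D[nme],*c[k],205))
# red bands wrist
m=cv2.inRange(hsv,(0,170,120),(6,255,255))|cv2.inRange(hsv,(174,170,120),(180,255,255)); n,l,s,c=cv2.connectedComponentsWithStats(m)
for k in range(1,n):
    if s[k,4]>30: print('wrist red',s[k],c[k],at_z(g,*c[k],215),at_z(g,*c[k],205))
for uv in [(104,295),(160,265),(135,281)]: print(uv,at_z(g,*uv,205))
for n in ['scene','side']:
    im=D[n]['img']; 
    x,y=(345,220) if n=='scene' else (335,235)
    cv2.imwrite(f'pics/{n}0c.png',cv2.resize(im[y-75:y+75,x-100:x+100],None,fx=4,fy=4,interpolation=cv2.INTER_CUBIC))
E
```

```text
[[ 1.    0.   -0.  ]
 [ 0.   -0.96 -0.29]
 [-0.    0.29 -0.96]]
pad wrist [ 258  193   83   80 5132] [298.84294622 232.89029618] [663.65650846   6.58276946 140.        ]
pad scene [284 247  22  17 291] [294.63573883 255.21649485] [668.40231189   5.37961575 139.        ]
scene red [549 111  22  22 360] [559.1        121.26111111] [-29.12095668 582.23055377 225.        ] [-71.89927333 588.57333378 205.        ]
scene red [551 140  24  15 286] [562.53846154 147.        ] [126.19996472 587.14565309 225.        ] [ 87.72400818 593.62458043 205.        ]
scene red [352 202   9   6  40] [356.05  204.425] [545.58524311 119.04722701 225.        ] [518.72617935 112.5599166  205.        ]
scene red [302 207   3  12  35] [303.02857143 212.37142857] [611.6362219    9.42193207 225.        ] [ 5.86606758e+02 -1.01978248e-01  2.05000000e+02]
scene red [154 223   7  20  44] [156.65909091 232.        ] [ 776.07931843 -279.84362806  225.        ] [ 755.6048969  -297.38013961  205.        ]
scene red [469 270  13  12 130] [475.14615385 275.48461538] [709.55689388 407.48961977 225.        ] [687.23981379
[... 290 characters left out ...]
   8  50] [345.5 249.5] [538.56947627 124.2731033  225.        ] [539.45243055 108.87425399 205.        ]
side red [301 398  16  17 214] [308.44859813 405.65420561] [562.89346224 473.12543741 225.        ] [564.25303189 464.56216123 205.        ]
wrist red [ 102  262   63   43 1044] [134.07279693 285.3045977 ] [590.84523257   4.43910263 215.        ] [ 5.85879730e+02 -1.42002639e-01  2.05000000e+02]
wrist red [196 421  39  22 368] [215.72554348 432.19021739] [622.23662197 -79.08729203 215.        ] [619.14377671 -88.65117611 205.        ]
(104, 295) [570.41822645  -5.33626903 205.        ]
(160, 265) [599.72779207  10.4716719  205.        ]
(135, 281) [586.63524258   2.13662873 205.        ]
```

View pics/scene0c.png

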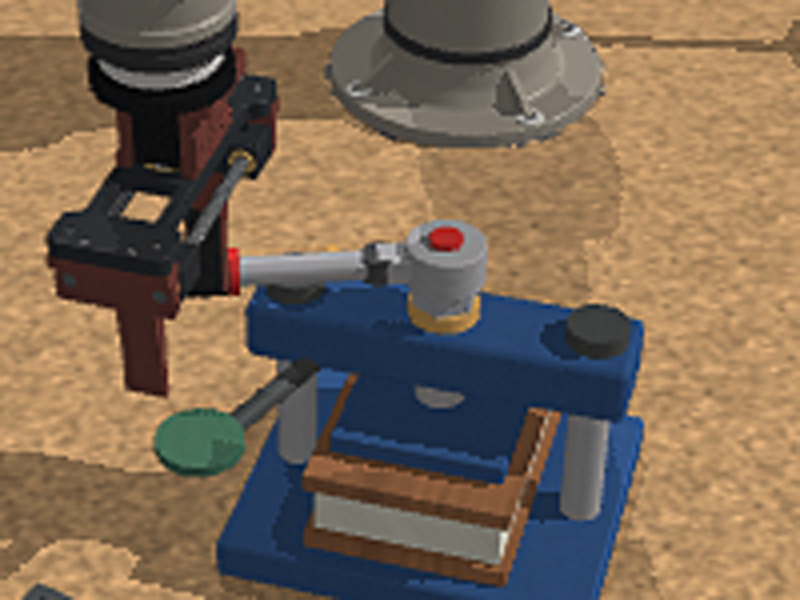

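View pics/side0c.png

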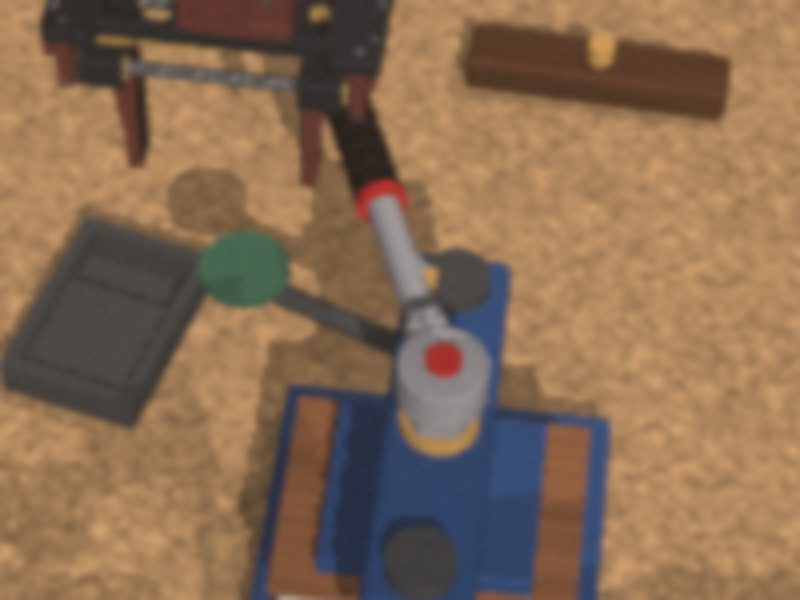

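```bash
cat >> h.py <<'E'
def tri(obs):
    A=np.zeros((3,3));b=np.zeros(3)
    for c,u,v in obs:
        d=c['Rc']@np.array([(u-c['cx'])/c['f'],(v-c['cy'])/c['f'],1]);d/=np.linalg.norm(d);P=np.eye(3)-np.outer(d,d);A+=P;b+=P@c['tc']
    return np.linalg.solve(A,b)
def rows(targets,o=None):
    """targets: (x,y,z,yaw of tool y axis in world) -> tool shift cm, turn"""
    o=o or ctrl.get_obs(); q=o['ee_rot'];R=Ro.from_quat([q[1],q[2],q[3],q[0]]).as_matrix()
    for x,y,z,a in targets:
        s=R.T@(np.array([x,y,z])-o['position'])/10
        yw=R.T@np.array([np.cos(a),np.sin(a),0]); t=np.arctan2(yw[2],yw[1])
        print(s.round(2),round(t,3))
E
python3 - <<'E'
from h import *
import pickle
D=pickle.load(open('c0.pkl','rb'))
S=tri([(D['scene'],356.05,204.4),(D['side'],345.5,249.5)]); print('spindle top',S)
P=tri([(D['scene'],294.6,255.2),(D['wrist'],298.8,232.9)]);print('pad',P)
B=tri([(D['scene'],303,212.4),(D['wrist'],134,285.3),(D['side'],329.1,208)]);print('band',B)
for p in (P,B): d=p[:2]-S[:2]; print(np.hypot(*d),np.arctan2(d[1],d[0]))
o=ctrl.get_obs();q=o['ee_rot'];print(Ro.from_quat([q[1],q[2],q[3],q[0]]).as_matrix().round(3))
th=-1.2; 
yw=th+np.pi/2
C=S[:2]
for z in (270,200): rows([(C[0]+162*np.cos(th),C[1]+162*np.sin(th),z,yw)]); rows([(C[0]+162*np.cos(th),C[1]+162*np.sin(th),z,yw+np.pi)])
E
```

```text
spindle top [538.57603044 118.18643878 218.9534669 ]
pad [663.45596895   4.0065627  134.17708845]
band [588.40601006   0.81189529 207.49660384]
169.21005627641304 -0.7406690831105184
127.51396131006854 -1.1693168772438354
[[-0.001  1.    -0.   ]
 [-0.    -0.    -1.   ]
 [-1.    -0.001  0.   ]]
[-3.4  -7.73  3.28] -0.371
[-3.4  -7.73  3.28] 2.771
[ 3.6  -7.73  3.28] -0.371
[ 3.6  -7.73  3.28] 2.771
```

Emit:
send_rows(series=[[[8.7,-3.4,0,0,0],[8.7,-3.4,-2,1,-0.1],[8.7,-3.4,-5,2,-0.25],[8.7,-3.4,-7.5,3.1,-0.37],[8.7,-3.4,-7.5,3.1,-0.37],[8.7,-3.4,-7.5,3.1,-0.37],[8.7,-3.4,-7.5,3.1,-0.37],[8.7,-3.4,-7.5,3.1,-0.37]]])

```text
time_s: 1.15
position: [600.1, -30.5, 269.7]
ee_rot: [0.583, 0.399, 0.584, -0.4]
contact_force: [0.5, -0.1, -0.8]
width: 87.0
```

```bash
python3 - <<'E'
from h import *
import pickle
o=ctrl.get_obs();print(o['time_s'],o['position'],o['contact_force'],o['ee_rot'])
D={n:cam(n,n+'1.png') for n in ['scene','side','wrist']}; pickle.dump(D,open('c1.pkl','wb'))
E
```

```text
1.15 [600.12349016 -30.48309221 269.74193154] [ 0.48734411 -0.06437415 -0.79976493] [ 0.58302615  0.39911712  0.58394024 -0.3997497 ]
```

View pics/wrist1.png

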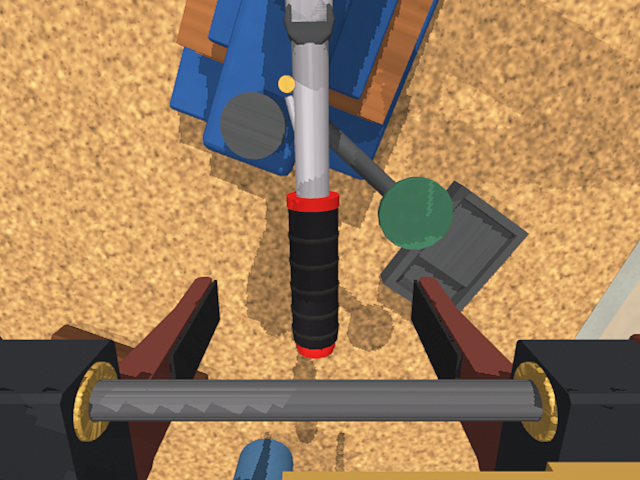

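The wrist picture shows the handle vertical and nearly centred (u≈314) between the fingers, with the red bands at v≈202 and 350 and the pivot fork near the top at (310,25). Before descending I'll check the axial position.

```bash
python3 - <<'E'
from h import *
import pickle
D=pickle.load(open('c1.pkl','rb')); w=D['wrist']
C=np.array([540,120.])
for n,uv,z in [('bandin',(313,192),219),('end',(316,357),205),('axis',(311,60),213),('pad',(416,213),140),('fork',(310,35),215)]:
    p=at_z(w,*uv,z); d=p[:2]-C; print(n,p.round(1),np.hypot(*d).round(1),np.arctan2(d[1],d[0]).round(3))
print(ctrl.get_obs()['joint_pos'].round(3))
th=-1.2; rows([(C[0]+r*np.cos(th),C[1]+r*np.sin(th),200,th+np.pi/2) for r in (160,165)])
E
```

```text
bandin [583.3   8.1 219. ] 120.0 -1.202
end [623.1 -90.  205. ] 225.8 -1.194
axis [560.   65.6 213. ] 57.9 -1.218
pad [662.9   5.8 140. ] 167.7 -0.749
fork [555.9  75.1 215. ] 47.6 -1.231
[-0.016  0.328 -0.047  1.699  0.017  1.117  0.302]
[ 6.99 -0.1  -0.21] -0.001
[ 6.99 -0.1   0.29] -0.001
```

Emit:
send_rows(series=[[[8.7,2.5,-0.1,0.1,0],[8.7,5,-0.1,0.1,0],[8.7,7,-0.1,0.1,0],[3.4,7,-0.1,0.1,0],[3.4,7,-0.1,0.1,0],[3.4,7,-0.1,0.1,0],[3.4,7,-0.1,0.1,0],[3.4,7,-0.1,0.1,0]]], grip_force=40)

```text
time_s: 2.3
position: [599.3, -32.0, 200.2]
ee_rot: [0.583, 0.399, 0.584, -0.4]
contact_force: [-0.8, 0.2, 0.1]
width: 40.4
```

```bash
cat > st.py <<'E'
from h import *
import sys
C=np.array([540,120.])
o=ctrl.get_obs(); q=o['ee_rot'];R=Ro.from_quat([q[1],q[2],q[3],q[0]]).as_matrix()
d=o['position'][:2]-C; th=np.arctan2(d[1],d[0]); r=np.hypot(*d)
F=o['contact_force']; t=np.array([-np.sin(th),np.cos(th)])
print('t',round(o['time_s'],2),'pos',o['position'].round(1),'th',th.round(3),'r',r.round(1),'yaw-th-pi/2',round(np.arctan2(R[1,1],R[0,1])-np.pi/2-th,3),'Ftan(ccw+)',(F[:2]@t).round(2),'Frad',(F[:2]@d/r).round(2),'Fz',F[2].round(2),'w',o['width'].round(1))
for a in map(float,sys.argv[1:]):
    n=th-a; R0=161; print(a,end=' '); rows([(C[0]+R0*np.cos(n),C[1]+R0*np.sin(n),200,n+np.pi/2)],o)
E
python3 st.py 0.05 0.1 0.15 0.2 0.25 0.3; python3 -c "
from h import *; cam('wrist','wrist2.png')"
```

```text
Traceback (most recent call last):
  File "st.py", line 7, in <module>
    print('t',round(o['time_s'],2),'pos',o['position'].round(1),'th',th.round(3),'r',r.round(1),'yaw-th-pi/2',round(np.arctan2(R[1,1],R[0,1])-np.pi/2-th,3),'Ftan(ccw+)',(F[:2]@t).round(2),'Frad',(F[:2]@d/r).round(2),'Fz',F[2].round(2),'w',o['width'].round(1))
                                                                                                                                                                                                                                               ^^^^^^^^^^^^^^^^
AttributeError: 'float' object has no attribute 'round'
```

View pics/wrist2.png

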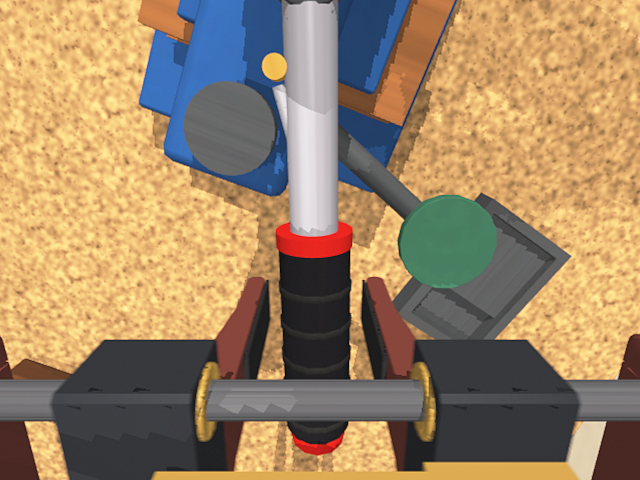

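The handle sits between the fingers, and the fingers are still closing.

```bash
sed -i "s/o\['width'\].round(1)/round(o['width'],1)/" st.py; python3 st.py 0.06 0.12 0.18 0.24 0.3
```

```text
t 2.35 pos [599.3 -32.1 200.1] th -1.199 r 163.2 yaw-th-pi/2 -0.001 Ftan(ccw+) 0.42 Frad 0.16 Fz -0.82 w 36.7
0.06 [ 0.02 -0.97 -0.25] 0.059
0.12 [ 0.02 -1.93 -0.33] 0.119
0.18 [ 0.02 -2.88 -0.48] 0.179
0.24 [ 0.02 -3.83 -0.68] 0.239
0.3 [ 0.02 -4.76 -0.93] 0.299
```

Emit:
send_rows(series=[[[3.4,0,-0.97,-0.25,0.06],[3.4,0,-1.93,-0.33,0.12],[3.4,0,-2.88,-0.48,0.18],[3.4,0,-3.83,-0.68,0.24],[3.4,0,-4.3,-0.8,0.27],[3.4,0,-4.76,-0.93,0.3],[3.4,0,-4.76,-0.93,0.3],[3.4,0,-4.76,-0.93,0.3]]])

```text
time_s: 3.35
position: [551.6, -40.4, 200.2]
ee_rot: [0.517, 0.482, 0.518, -0.482]
contact_force: [-0.1, -0.1, 0.0]
width: 33.9
```

```bash
python3 st.py 0.02 0.04 0.06
```

```text
t 3.35 pos [551.6 -40.4 200.2] th -1.498 r 160.8 yaw-th-pi/2 -0.002 Ftan(ccw+) -0.1 Frad 0.07 Fz 0.02 w 33.9
0.02 [ 0.02 -0.32  0.01] 0.018
0.04 [ 0.02 -0.64  0.  ] 0.038
0.06 [ 0.02 -0.97 -0.01] 0.058
```

Emit:
send_rows(series=[[[3.4,0,-0.16,0,0.01],[3.4,0,-0.32,0,0.02],[3.4,0,-0.48,0,0.03],[3.4,0,-0.64,0,0.04],[3.4,0,-0.8,0,0.05],[3.4,0,-0.97,-0.02,0.06],[3.4,0,-0.97,-0.02,0.06],[3.4,0,-0.97,-0.02,0.06]]])

```text
time_s: 4.35
position: [542.2, -41.0, 200.3]
ee_rot: [0.503, 0.497, 0.503, -0.497]
contact_force: [2.3, 0.5, -0.9]
width: 33.9
```

```bash
python3 st.py 0.03 0.06
```

```text
t 4.35 pos [542.2 -41.  200.3] th -1.557 r 161.0 yaw-th-pi/2 -0.003 Ftan(ccw+) 2.31 Frad -0.44 Fz -0.88 w 33.9
0.03 [ 0.03 -0.48 -0.01] 0.027
0.06 [ 0.03 -0.97 -0.03] 0.057
```

Emit:
send_rows(series=[[[3.4,0,-0.16,0,0.01],[3.4,0,-0.32,0,0.02],[3.4,0,-0.48,0,0.03],[3.4,0,-0.64,0,0.04],[3.4,0,-0.8,0,0.05],[3.4,0,-0.97,-0.02,0.06],[3.4,0,-0.97,-0.02,0.06],[3.4,0,-0.97,-0.02,0.06]]])

```text
time_s: 5.35
position: [532.3, -41.0, 200.2]
ee_rot: [-0.487, -0.512, -0.488, 0.512]
contact_force: [1.4, 0.0, -0.9]
width: 34.4
```

```bash
python3 st.py 0.05
```

```text
t 5.35 pos [532.3 -41.  200.2] th -1.619 r 161.1 yaw-th-pi/2 -0.001 Ftan(ccw+) 1.42 Frad -0.09 Fz -0.94 w 34.4
0.05 [ 0.02 -0.8  -0.03] 0.049
```

Emit:
send_rows(series=[[[3.4,0,-0.16,0,0.01],[3.4,0,-0.32,0,0.02],[3.4,0,-0.48,0,0.03],[3.4,0,-0.64,-0.02,0.04],[3.4,0,-0.8,-0.03,0.05],[3.4,0,-0.8,-0.03,0.05],[3.4,0,-0.8,-0.03,0.05],[3.4,0,-0.8,-0.03,0.05]]])

```text
time_s: 6.35
position: [524.2, -40.4, 200.2]
ee_rot: [-0.474, -0.524, -0.475, 0.525]
contact_force: [1.3, -0.6, -0.3]
width: 34.1
```

```bash
python3 st.py 0.05
```

```text
t 6.35 pos [524.2 -40.4 200.2] th -1.669 r 161.2 yaw-th-pi/2 -0.001 Ftan(ccw+) 1.39 Frad 0.49 Fz -0.25 w 34.1
0.05 [ 0.02 -0.8  -0.04] 0.049
```

Emit:
send_rows(series=[[[3.4,0,-0.16,0,0.01],[3.4,0,-0.32,0,0.02],[3.4,0,-0.48,0,0.03],[3.4,0,-0.64,-0.02,0.04],[3.4,0,-0.8,-0.04,0.05],[3.4,0,-0.8,-0.04,0.05],[3.4,0,-0.8,-0.04,0.05],[3.4,0,-0.8,-0.04,0.05]]])

```text
time_s: 7.35
position: [516.1, -39.1, 200.1]
ee_rot: [-0.461, -0.535, -0.462, 0.536]
contact_force: [1.3, -2.1, -0.8]
width: 33.8
```

```bash
python3 st.py 0.05
```

```text
t 7.35 pos [516.1 -39.1 200.1] th -1.72 r 160.9 yaw-th-pi/2 0.0 Ftan(ccw+) 1.58 Frad 1.85 Fz -0.84 w 33.8
0.05 [ 0.01 -0.8  -0.01] 0.05
```

Emit:
send_rows(series=[[[3.4,0,-0.16,0,0.01],[3.4,0,-0.32,0,0.02],[3.4,0,-0.48,0,0.03],[3.4,0,-0.64,-0.01,0.04],[3.4,0,-0.8,-0.02,0.05],[3.4,0,-0.8,-0.02,0.05],[3.4,0,-0.8,-0.02,0.05],[3.4,0,-0.8,-0.02,0.05]]])

```text
time_s: 8.35
position: [508.0, -37.6, 200.0]
ee_rot: [-0.447, -0.547, -0.448, 0.548]
contact_force: [0.7, -2.3, 0.3]
width: 34.1
```

```bash
python3 st.py 0.05
```

```text
t 8.35 pos [508.  -37.6 200. ] th -1.771 r 160.8 yaw-th-pi/2 0.001 Ftan(ccw+) 1.12 Frad 2.07 Fz 0.26 w 34.1
0.05 [ 0.  -0.8 -0. ] 0.051
```

Emit:
send_rows(series=[[[3.4,0,-0.16,0,0.01],[3.4,0,-0.32,0,0.02],[3.4,0,-0.48,0,0.03],[3.4,0,-0.64,-0.01,0.04],[3.4,0,-0.8,-0.02,0.05],[3.4,0,-0.8,-0.02,0.05],[3.4,0,-0.8,-0.02,0.05],[3.4,0,-0.8,-0.02,0.05]]])

```text
time_s: 9.35
position: [500.1, -35.8, 199.9]
ee_rot: [-0.433, -0.557, -0.435, 0.559]
contact_force: [0.9, -1.6, 0.0]
width: 34.0
```

```bash
python3 st.py 0.05
```

```text
t 9.35 pos [500.1 -35.8 199.9] th -1.822 r 160.8 yaw-th-pi/2 0.002 Ftan(ccw+) 1.27 Frad 1.34 Fz 0.0 w 34.0
0.05 [-0.  -0.8 -0. ] 0.052
```

Emit:
send_rows(series=[[[3.4,0,-0.16,0,0.01],[3.4,0,-0.32,0,0.02],[3.4,0,-0.48,0,0.03],[3.4,0,-0.64,-0.01,0.04],[3.4,0,-0.8,-0.02,0.05],[3.4,0,-0.8,-0.02,0.05],[3.4,0,-0.8,-0.02,0.05],[3.4,0,-0.8,-0.02,0.05]]])

```text
time_s: 10.35
position: [492.2, -33.5, 199.9]
ee_rot: [-0.419, -0.568, -0.421, 0.57]
contact_force: [1.7, -1.3, 0.1]
width: 33.7
```

```bash
python3 st.py 0.05; python3 -c "
from h import *; cam('wrist','wrist3.png')"
```

```text
t 10.35 pos [492.2 -33.5 199.9] th -1.872 r 160.8 yaw-th-pi/2 0.003 Ftan(ccw+) 2.04 Frad 0.71 Fz 0.12 w 33.7
0.05 [-0.01 -0.8  -0.  ] 0.053
```

View pics/wrist3.png

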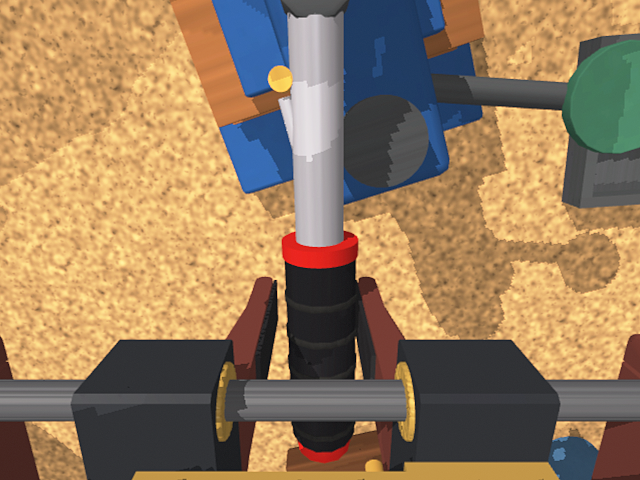

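The handle is still straight, with the right finger against it, and it moves the screw at about 1.5 N. Continuing.

Emit:
send_rows(series=[[[3.4,0,-0.16,0,0.01],[3.4,0,-0.32,0,0.02],[3.4,0,-0.48,0,0.03],[3.4,0,-0.64,-0.01,0.04],[3.4,0,-0.8,-0.02,0.05],[3.4,0,-0.8,-0.02,0.05],[3.4,0,-0.8,-0.02,0.05],[3.4,0,-0.8,-0.02,0.05]]])

```text
time_s: 11.4
position: [484.5, -30.9, 199.8]
ee_rot: [-0.405, -0.578, -0.406, 0.58]
contact_force: [1.0, -0.1, 1.6]
width: 34.1
```

```bash
python3 st.py 0.05
```

```text
t 11.4 pos [484.5 -30.9 199.8] th -1.923 r 160.8 yaw-th-pi/2 0.004 Ftan(ccw+) 0.97 Frad -0.3 Fz 1.58 w 34.1
0.05 [-0.01 -0.8  -0.01] 0.054
```

Emit:
send_rows(series=[[[3.4,0,-0.16,0,0.01],[3.4,0,-0.32,0,0.02],[3.4,0,-0.48,0,0.03],[3.4,0,-0.64,-0.01,0.04],[3.4,0,-0.8,-0.02,0.05],[3.4,0,-0.8,-0.02,0.05],[3.4,0,-0.8,-0.02,0.05],[3.4,0,-0.8,-0.02,0.05]]])

```text
time_s: 12.4
position: [478.4, -28.4, 200.4]
ee_rot: [-0.391, -0.589, -0.391, 0.589]
contact_force: [5.6, -3.2, -1.1]
width: 34.0
```

```bash
python3 st.py 0.05
```

```text
t 12.4 pos [478.4 -28.4 200.4] th -1.964 r 160.7 yaw-th-pi/2 -0.006 Ftan(ccw+) 6.35 Frad 0.79 Fz -1.1 w 34.0
0.05 [ 0.04 -0.8   0.01] 0.044
```

Emit:
send_rows(series=[[[3.4,0,-0.16,0,0.01],[3.4,0,-0.32,0,0.02],[3.4,0,-0.48,0,0.03],[3.4,0,-0.64,-0.01,0.04],[3.4,0,-0.8,-0.02,0.05],[3.4,0,-0.8,-0.02,0.05],[3.4,0,-0.8,-0.02,0.05],[3.4,0,-0.8,-0.02,0.05]]])

```text
time_s: 13.4
position: [473.6, -26.1, 201.2]
ee_rot: [0.377, 0.6, 0.374, -0.598]
contact_force: [9.6, -5.9, -2.8]
width: 34.5
```

```bash
python3 st.py 0.05;  python3 -c "
from h import *; cam('wrist','wrist4.png')"
```

```text
t 13.4 pos [473.6 -26.1 201.2] th -1.997 r 160.5 yaw-th-pi/2 -0.024 Ftan(ccw+) 11.22 Frad 1.43 Fz -2.79 w 34.5
0.05 [ 0.11 -0.8   0.05] 0.026
```

View pics/wrist4.png

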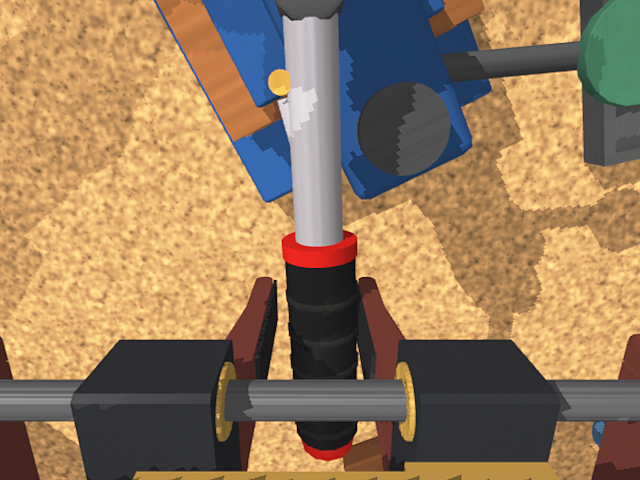

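Force is now 11.2 N at r=160, about the set torque, and the handle has only a faint tilt. I'll go on in smaller steps.

Emit:
send_rows(series=[[[3.4,0.05,-0.2,0,0.01],[3.4,0.05,-0.3,0,0.015],[3.4,0.05,-0.4,0.02,0.02],[3.4,0.05,-0.5,0.03,0.025],[3.4,0.05,-0.6,0.03,0.03],[3.4,0.05,-0.6,0.03,0.03],[3.4,0.05,-0.6,0.03,0.03],[3.4,0.05,-0.6,0.03,0.03]]])

```text
time_s: 14.45
position: [470.2, -24.6, 201.2]
ee_rot: [0.369, 0.607, 0.364, -0.602]
contact_force: [8.7, -4.5, -4.1]
width: 34.3
```

```bash
python3 st.py 0.05;  python3 -c "
from h import *; cam('wrist','wrist5.png')"
```

```text
t 14.45 pos [470.2 -24.6 201.2] th -2.021 r 160.5 yaw-th-pi/2 -0.031 Ftan(ccw+) 9.77 Frad 0.28 Fz -4.09 w 34.3
0.05 [ 0.12 -0.8   0.05] 0.019
```

View pics/wrist5.png

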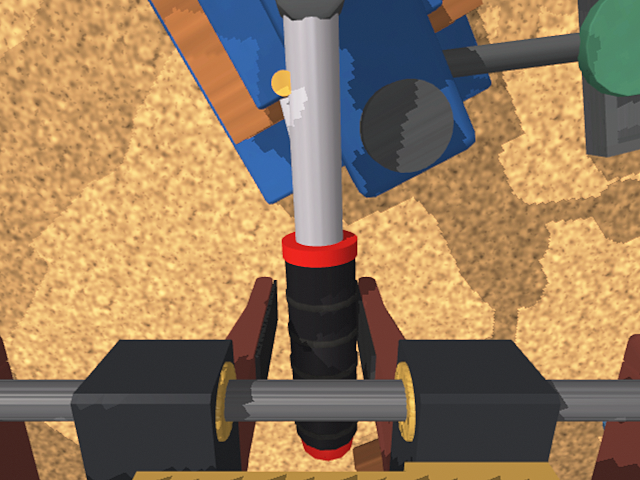

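Force has passed its peak (11.2 → 9.8 N). I estimate the kink at about 0.04 rad, so another 9 mm or so should bring it to about 0.12.

Emit:
send_rows(series=[[[3.4,0.1,-0.3,0,0.01],[3.4,0.1,-0.5,0,0.02],[3.4,0.1,-0.7,0.02,0.03],[3.4,0.1,-0.9,0.03,0.04],[3.4,0.1,-1.1,0.03,0.05],[3.4,0.1,-1.1,0.03,0.05],[3.4,0.1,-1.1,0.03,0.05],[3.4,0.1,-1.1,0.03,0.05]]])

```text
time_s: 15.5
position: [461.7, -20.4, 200.6]
ee_rot: [0.354, 0.617, 0.348, -0.61]
contact_force: [7.3, -3.7, -1.9]
width: 33.9
```

```bash
python3 st.py 0.05;  python3 -c "
from h import *
import pickle
D={n:cam(n,n+'6.png') for n in ['wrist','side','scene']}; pickle.dump(D,open('c6.pkl','wb'))
x,y=345,225
cv2.imwrite('pics/side6c.png',cv2.resize(D['side']['img'][y-60:y+60,x-80:x+80],None,fx=5,fy=5,interpolation=cv2.INTER_CUBIC))"
```

```text
t 15.5 pos [461.7 -20.4 200.6] th -2.079 r 160.8 yaw-th-pi/2 -0.024 Ftan(ccw+) 8.18 Frad -0.31 Fz -1.87 w 33.9
0.05 [ 0.05 -0.81  0.02] 0.026
```

View pics/wrist6.png

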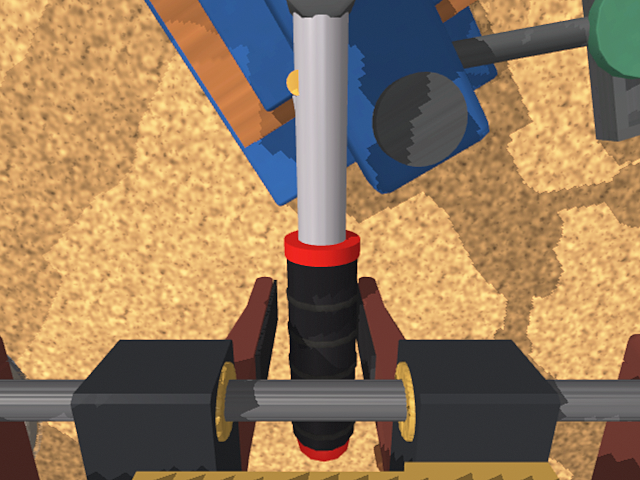

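View pics/side6c.png

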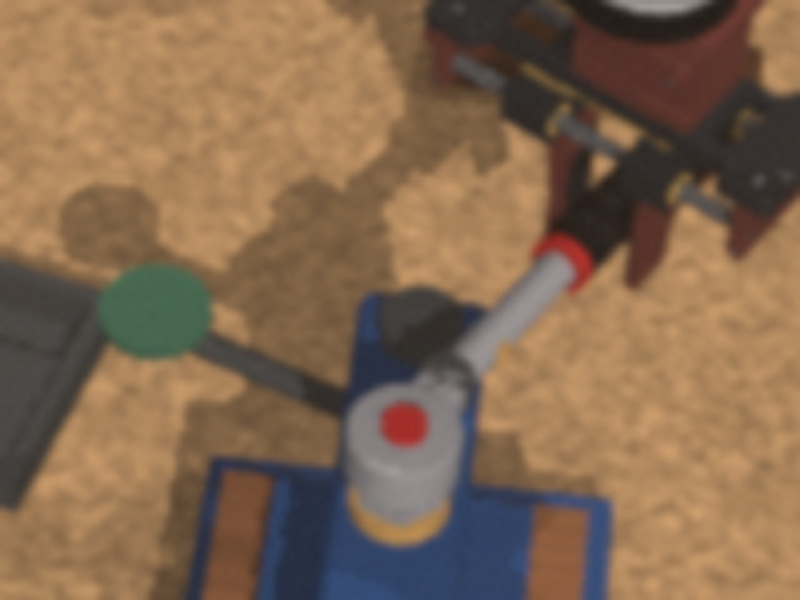

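```bash
python3 - <<'E'
from h import *
import pickle
w=pickle.load(open('c6.pkl','rb'))['wrist']; o=ctrl.get_obs()
def cross(im,v):
    row=im[v].astype(int); return [(u,tuple(row[u])) for u in range(265,360,3)]
for n in (3,4,5,6):
    im=cv2.imread(f'pics/wrist{n}.png'); h=cv2.cvtColor(im,cv2.COLOR_BGR2HSV)
    m=cv2.inRange(h[:130],(15,140,120),(28,255,255)); m[:,:255]=0;m[:,320:]=0
    k,l,s,c=cv2.connectedComponentsWithStats(m); i=1+np.argmax(s[1:,4]) 
    # handle edges: low-saturation bright
    g=(h[:,:,1]<60)&(h[:,:,2]>110)
    out=[]
    for v in (30,40,120,150,190,220):
        us=np.where(g[v,280:355])[0]+280; out.append((us.min(),us.max()))
    print(n,s[i],c[i].round(1),out)
print(o['time_s'],o['position'],(at_z(w,300,82,205)-at_z(w,310,82,205)).round(2), at_z(w,318,82,205)[:2]-[540,120])
E
```

```text
3 [268  66  24  27 510] [280.2  79.1] [(np.int64(288), np.int64(342)), (np.int64(288), np.int64(342)), (np.int64(284), np.int64(342)), (np.int64(292), np.int64(339)), (np.int64(294), np.int64(342)), (np.int64(296), np.int64(339))]
4 [269  70  21  26 454] [279.4  82.2] [(np.int64(283), np.int64(333)), (np.int64(284), np.int64(333)), (np.int64(283), np.int64(339)), (np.int64(290), np.int64(336)), (np.int64(293), np.int64(341)), (np.int64(295), np.int64(338))]
5 [272  70  19  27 399] [281.4  82.8] [(np.int64(284), np.int64(332)), (np.int64(284), np.int64(334)), (np.int64(285), np.int64(335)), (np.int64(291), np.int64(336)), (np.int64(293), np.int64(341)), (np.int64(295), np.int64(337))]
6 [287  70  12  25 219] [292.9  82.2] [(np.int64(293), np.int64(342)), (np.int64(293), np.int64(341)), (np.int64(295), np.int64(341)), (np.int64(296), np.int64(341)), (np.int64(297), np.int64(341)), (np.int64(298), np.int64(345))]
15.65 [461.69621902 -20.44603136 200.58997696] [-2.9  1.7  0. ] [-32.10757096 -63.01995525]
```

The kink is bounded between about 0.114 and 0.20 rad. The lower bound comes from 13.8 mm of travel past the force peak over a 121 mm lever, and the upper from the travel since the screw went tight. The pointer pin, now half hidden under the handle at (293,82), and the force drop from 11.2 to 8.2 N both fit that. It was held for over 0.3 s, so I'll swing back.

```bash
python3 st.py -0.03 -0.08 -0.14 -0.21 -0.28 -0.35 -0.42
```

```text
t 15.65 pos [461.7 -20.4 200.6] th -2.079 r 160.8 yaw-th-pi/2 -0.024 Ftan(ccw+) 7.79 Frad 1.12 Fz -1.46 w 34.1
-0.03 [0.07 0.48 0.  ] -0.054
-0.08 [ 0.08  1.28 -0.06] -0.104
-0.14 [ 0.09  2.24 -0.19] -0.164
-0.21 [ 0.1   3.35 -0.41] -0.234
-0.28 [ 0.12  4.43 -0.71] -0.304
-0.35 [ 0.13  5.5  -1.09] -0.374
-0.42 [ 0.15  6.53 -1.53] -0.444
```

Emit:
send_rows(series=[[[3.4,0.06,0.48,0,-0.05],[3.4,0.08,1.28,-0.06,-0.1],[3.4,0.09,2.24,-0.19,-0.164],[3.4,0.1,3.35,-0.41,-0.234],[3.4,0.12,4.43,-0.71,-0.304],[3.4,0.13,5.5,-1.09,-0.374],[3.4,0.15,6.53,-1.53,-0.444],[3.4,0.15,6.53,-1.53,-0.444]]])

```text
time_s: 16.65
position: [525.4, -39.9, 199.5]
ee_rot: [0.481, 0.524, 0.474, -0.519]
contact_force: [-0.4, 0.0, -0.8]
width: 34.2
```

```bash
python3 st.py -0.06 -0.12 -0.18 -0.24 -0.3 -0.36 -0.42; python3 -c "
from h import *; cam('wrist','wrist7.png')"
```

```text
t 16.65 pos [525.4 -39.9 199.5] th -1.662 r 160.6 yaw-th-pi/2 0.002 Ftan(ccw+) -0.39 Frad 0.01 Fz -0.75 w 34.2
-0.06 [-0.04  0.97  0.02] -0.058
-0.12 [-0.02  1.93 -0.07] -0.118
-0.18 [-0.01  2.88 -0.21] -0.178
-0.24 [-0.    3.83 -0.41] -0.238
-0.3 [ 0.01  4.76 -0.66] -0.298
-0.36 [ 0.02  5.67 -0.98] -0.358
-0.42 [ 0.03  6.57 -1.34] -0.418
```

View pics/wrist7.png

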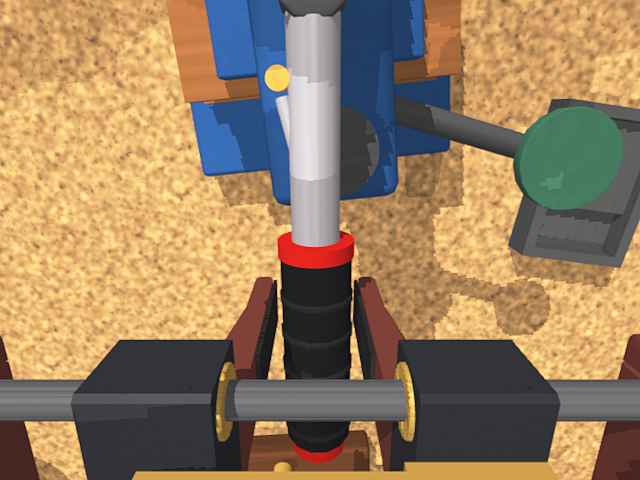

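The pin is visible again, clear of the handle at (277,78), and the handle follows freely and straight. Continuing to the pad.

Emit:
send_rows(series=[[[3.4,0,0.97,0,-0.06],[3.4,0,1.93,-0.07,-0.12],[3.4,0,2.88,-0.21,-0.18],[3.4,0,3.83,-0.41,-0.24],[3.4,0,4.76,-0.66,-0.3],[3.4,0,5.67,-0.98,-0.36],[3.4,0,6.57,-1.34,-0.42],[3.4,0,6.57,-1.34,-0.42]]])

```text
time_s: 17.7
position: [591.1, -31.9, 200.0]
ee_rot: [0.579, 0.413, 0.572, -0.41]
contact_force: [0.3, -0.4, 0.0]
width: 34.3
```

```bash
python3 st.py -0.1 -0.2 -0.3 -0.36 -0.42 -0.46 -0.49 -0.5
```

```text
t 17.7 pos [591.1 -31.9 200. ] th -1.246 r 160.3 yaw-th-pi/2 0.005 Ftan(ccw+) 0.2 Frad 0.48 Fz 0.03 w 34.3
-0.1 [ 0.02  1.61 -0.01] -0.095
-0.2 [ 0.03  3.2  -0.24] -0.195
-0.3 [ 0.04  4.76 -0.63] -0.295
-0.36 [ 0.05  5.68 -0.94] -0.355
-0.42 [ 0.06  6.57 -1.3 ] -0.415
-0.46 [ 0.06  7.15 -1.57] -0.455
-0.49 [ 0.06  7.59 -1.79] -0.485
-0.5 [ 0.06  7.73 -1.87] -0.495
```

Emit:
send_rows(series=[[[3.4,0,0.97,0,-0.06],[3.4,0,2.2,-0.1,-0.13],[3.4,0,3.5,-0.3,-0.21],[3.4,0,4.76,-0.63,-0.295],[3.4,0,5.68,-0.94,-0.355],[3.4,0,6.57,-1.3,-0.415],[3.4,0,7.3,-1.65,-0.465],[3.4,0,7.73,-1.87,-0.495]]])

```text
time_s: 18.7
position: [658.0, 11.1, 200.5]
ee_rot: [0.662, 0.258, 0.655, -0.257]
contact_force: [-0.6, 0.5, -0.1]
width: 34.0
```

Emit:
send_rows(series=[[[3.4,0,0.15,0,-0.01],[3.4,0,0.15,0,-0.01],[3.4,0,0.15,0,-0.01],[4,0,0.15,0,-0.01],[5,0,0.15,0,-0.01],[6,0,0.15,0,-0.01],[7,0,0.15,0,-0.01],[7,0,0.15,0,-0.01]]])

```text
time_s: 19.7
position: [659.0, 12.2, 200.5]
ee_rot: [0.663, 0.255, 0.656, -0.254]
contact_force: [0.7, 0.4, 0.2]
width: 69.8
```

```bash
python3 st.py; python3 -c "
from h import *
import pickle
D={n:cam(n,n+'8.png') for n in ['wrist','side','scene']}; pickle.dump(D,open('c8.pkl','wb'))"
```

```text
t 19.7 pos [659.   12.2 200.5] th -0.736 r 160.5 yaw-th-pi/2 0.001 Ftan(ccw+) 0.72 Frad 0.25 Fz 0.17 w 69.8
```

View pics/wrist8.png

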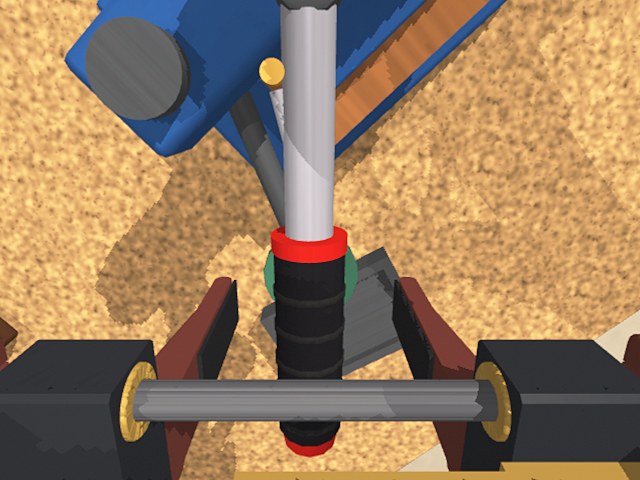

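The handle lies over the pad, with green showing on both sides, and both fingers are clear of it. Now lifting away.

Emit:
send_rows(series=[[[7,-2,0,0,0],[7,-5,0,0,0],[7,-8,0,0,0],[7,-11,0,0,0],[7,-12,0,0,0],[7,-12,0,0,0],[7,-12,0,0,0],[7,-12,0,0,0]]])

```text
time_s: 20.85
position: [657.3, 12.4, 319.2]
ee_rot: [0.663, 0.254, 0.657, -0.254]
contact_force: [0.8, 0.2, 0.7]
width: 70.0
```

```bash
python3 st.py; python3 - <<'E'
from h import *
D={n:cam(n,n+'9.png') for n in ['wrist','side','scene']}
w=D['wrist'];hsv=cv2.cvtColor(w['img'],cv2.COLOR_BGR2HSV)
m=cv2.inRange(hsv,(0,170,120),(6,255,255))|cv2.inRange(hsv,(174,170,120),(180,255,255)); n,l,s,c=cv2.connectedComponentsWithStats(m)
for k in range(1,n):
    if s[k,4]>40:
        p=at_z(w,*c[k],210); d=p[:2]-[540,120]; print('red',s[k],c[k].round(1),p.round(1),np.hypot(*d).round(1),np.arctan2(d[1],d[0]).round(3))
E
```

```text
t 20.85 pos [657.3  12.4 319.2] th -0.742 r 159.2 yaw-th-pi/2 0.007 Ftan(ccw+) 0.68 Frad 0.48 Fz 0.74 w 70.0
red [291 179  43  16 505] [312.2 187.8] [631.9  33.1 210. ] 126.5 -0.758
red [297 306  32  13 242] [312.8 312.3] [699.3 -27.5 210. ] 217.1 -0.747
```

View pics/wrist9.png

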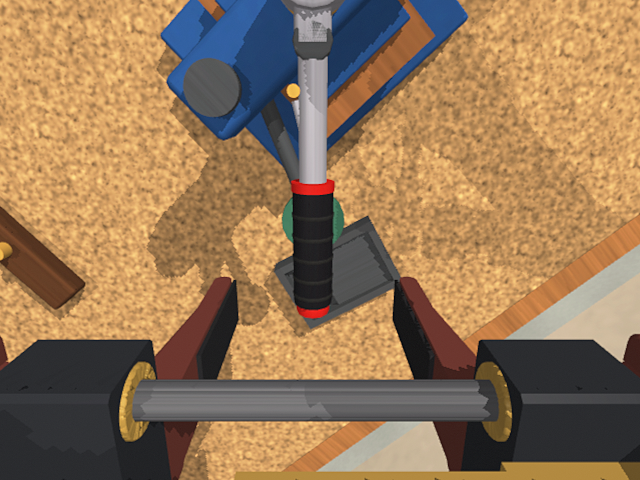

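View pics/side9.png

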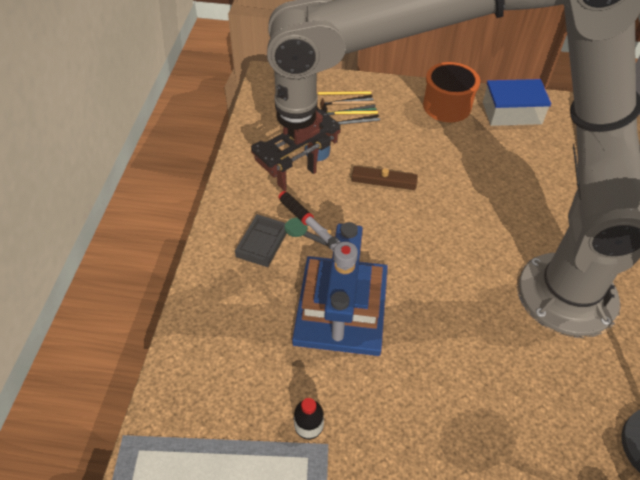

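View pics/scene9.png

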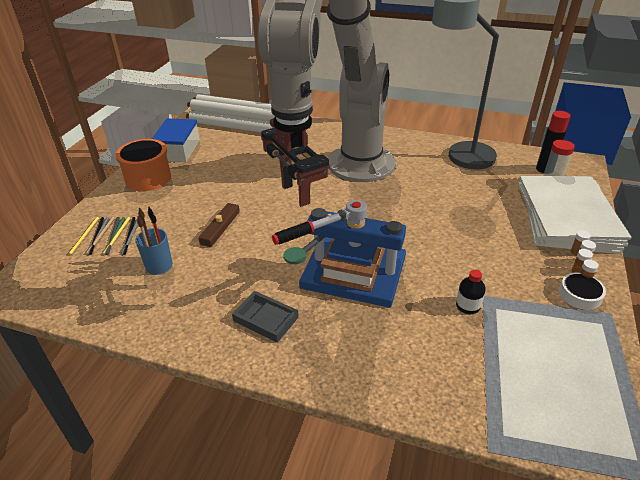

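The handle points at −0.75 rad against the pad's −0.745, its two bands line up with the straight direction, and the surroundings sit at their initial pixels. Handing in.

```bash
python3 -c "
from h import *
print(ctrl.close_job())"
```

```text
the job is handed in; nothing more can be done
None
```

I tightened the press until the wrench gave, swung the handle back over the green pad, lifted the gripper clear and handed the job in at about 21 s. No verdict was reported.

- **Swing to tight:** I caged the grip loosely between the fingers and swung it clockwise in small steps. It went through the free slack, then about 1 to 2 N of screw turning, and tightened roughly 0.7 rad clockwise of the start.
- **Breakaway:** The force at the handle climbed to 11.2 N, fell to 9.8 N and then 8.2 N, and I stopped there.
- **How far it kinked:** The breakaway angle can't be read directly. From the travel past the force peak I put it between about 0.11 and 0.20 rad, which is past giving and short of forcing. The estimates differed: the force drop suggested about 0.12, and the pointer pin on the wrench suggested up to about 0.20.
- **Last checks:**
  - **Wrench:** It looks straight, with the handle at −0.75 rad and the pad at −0.745, so the grip is within a few mm of the pad centre.
  - **Gripper:** It is about 120 mm above the handle and touches nothing.
  - **Surroundings:** By eye, the paperweight, inkstone, ink bottle and brush jar are where they started in the pictures. The gripper hides much of the jar in the side view.

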